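Roll the freshly labelled sample bottle under the hand float to the brass line

TASK

Take the wooden hand float by its handle, lay it on the lying sample bottle and, without ever letting up, roll the bottle under it in one stroke along the worn plank with a steady gentle pressure (about 10 N, never over 25 N: it is glass) until it lies along the brass line, so that its new label is bedded all the way; hold it there, pressed, for half a second. Then lift the float straight off so that the bottle stays on the line, and set the float down flat on the bench beside the plank. Touch the bottle only with the float and leave the other things where they are.

Things in the scene. Friction and masses are not known exactly. Their poses are not given: they have to be found in the camera images.
- bottle: Amber glass bottle, paper label, black cap, lying on the plank, 0.2-0.4 kg. Straight body 60 mm diameter, 110 mm long; neck and cap reach 40 mm farther at +x. Origin on its axis, mid straight body, 30 mm above the plank; x along the bottle to the cap (y, z turn as it rolls). Rolls square to its axis, within 0.04 rad of the plank's y; rolling resistance keeps it where it is left.
- float: Hand float, 0.3 kg: flat rubber-faced wooden board 90 (x) by 190 (y) by 10 mm; dark bar handle centred on top, 80 mm along x, 22 mm thick along y, 10 to 55 mm above the underside. Flat on the bench, left or right of the plank. Origin: centre of underside, z up. Laid level on the bottle, y along the plank's y: board travel 2d rolls the bottle d, so the bottle shifts back under it by d.
- bed: Worn plank fixed in the bench, 200 (x) by 300 mm (y), top 12-20 mm above the bench. Origin: centre of top. Bottle and brass line lie near its ends, 104-124 mm apart along y, either way round. Between them, over the middle 100 mm, a smooth swollen ridge 2.0-2.6 mm high (not measured) lifts the rolling bottle: board height must follow the felt force. Stiff contact, about 13 N/mm.
- mark: Brass line 3 mm wide and 196 mm long let flush into the plank across it; origin at its middle, x along the line, y along the plank. The bottle's axis must finally lie over it.
- mallet: Mallet, 260 mm long, lying on the other side of the plank from the float. Bystander; origin at the centre of its underside.
- bung_a: Cork bung, 54 mm wide, 35 mm high. Bystander; origin at the centre of its underside.
- bung_b: White bung, 54 mm wide, 35 mm high. Bystander; origin at the centre of its underside.
- chock: Small wooden stepped chock, 90 mm long, 36 mm high. Bystander; origin at the centre of its underside.
- beaker: Clear beaker, 76 mm wide, 90 mm high. Bystander; origin at the centre of its underside.
- flask: Upright amber bottle, 62 mm wide, 150 mm high. Bystander; origin at the centre of its underside.
- dish: Steel dish, 90 mm wide, 30 mm high. Bystander; origin at the centre of its underside.
Mind the look-alikes: they are no part of the job. What is shaped like the float but red is not meant.

How it is judged (in metres and radians):
On the way, in this order (a step that is already met when the one before it is completed fails the run):
1. the float is pressed on the bottle (over 5 N) where the bottle lay (contact force between float and bottle above 5 N and distance of bottle from where it was at the start of the episode below 0.015 m), for 0.2 s.
2. the bottle rolls under the pressed float (over 3 N), between its start and the line (contact force between float and bottle above 3 N and angular speed of bottle above 0.1 rad/s and distance of bottle from where it was at the start of the episode above 0.03 m and (y of bottle in the frame of mark above 0.02 m or y of bottle in the frame of mark below -0.02 m)), for 0.03 s.
3. the bottle lies over the line (within 8 mm), still pressed (over 3 N) (contact force between float and bottle above 3 N and linear speed of bottle below 0.01 m/s and y of bottle in the frame of mark between -0.008 and 0.008 m), for 0.25 s.
At the end, for the whole second after the job is handed in: The bottle lies at rest on the plank with its axis over the brass line (within 8 mm across the line, 30 mm along it, 0.14 rad in direction), and the float lies at rest flat on the bench, handle up (underside within 6 mm of the bench, tilt under 0.05 rad) (y of bottle in the frame of mark between -0.008 and 0.008 m and x of bottle in the frame of mark between -0.03 and 0.03 m and angle between the x axis of bottle and the x axis of mark, either way round below 0.14 rad and z of bottle in the frame of bed between 0.026 and 0.034 m and linear speed of each of bottle, float below 0.01 m/s and height (world z) of float between -0.004 and 0.006 m and angle between float's own z axis and vertical below 0.05 rad); the robot touches nothing.
It fails at once if the float bears on the bottle with more than 25 N (contact force between float and bottle above 25 N).
It fails at once if the gripper or arm touches the bottle (contact force between any of the fingers, the arm and bottle above 0.5 N).
It fails at once if the float lets up (under 0.1 N) while the bottle is between its start and the line (more than 20 mm from both) (distance of bottle from where it was at the start of the episode above 0.02 m and contact force between float and bottle below 0.1 N and (y of bottle in the frame of mark above 0.02 m or y of bottle in the frame of mark below -0.02 m)).
It fails at once if another thing on the bench is moved by more than 25 mm (distance of any of mallet, bung_a, bung_b, chock, beaker, flask, dish from where it was at the start of the episode above 0.025 m).
It also fails if it takes over 72 s, if anything falls off the work surface, if the arm or the gripper's body presses on something with over 40 N, if the wrist force passes 120 N, or if a joint passes its speed limit or range.

ROBOT

A 7-joint arm with a two-finger parallel gripper is mounted at the origin on the work surface. World frame = base frame: x ahead of the robot, y to its left, z up, the work surface at z = 0. Lengths are in m, angles in degrees, forces in N, time in s.
With the tool pointing down it reaches from about 0.35 to 0.9 m from the base axis. Payload 19.9 kg.
Tool frame: the origin (TCP) lies at the very end of the fingers, on their centre line; the grasp point (between the pads) lies 19 mm behind it; z points along the fingers, y is the direction in which the jaws open and shut (so a half turn about z gives the same grasp; the last joint's range is limited). The gripper opens to 85 mm and grips with 20 to 120 N. Pads are 22 mm wide; open, the fingers measure 114 mm over their backs; the gripper's body (76 mm by 85 mm) begins 54 mm behind the grasp point. The pads swing forward as they close: fully open they stand 13 mm farther back than shut.
Start: joints at [-75.487, 23.915, -0.59, 92.452, 0.269, 63.638, -3.037], TCP at [0.182, 0.598, 0.231] pointing down, gripper open.
Joint ranges: [-161.28, 161.28], [-22.2, 115.67], [-73.04, 71.86], [3.21, 147.25], [-68.34, 248.33], [10.77, 114.83], [-161.83, 161.83]. Speed limits (degrees/s): [108.29, 108.29, 136.94, 136.94, 172.46, 172.46, 172.46].

INTERFACE

Orientations are given as a 3x3 rotation matrix whose columns are the frame's x, y, z axes.
In Python, from cell import ctrl, camera, camera_info gives the robot as it stands.
- The arm moves only by the shell command python3 -m crank 'ROWS'. ROWS is text: rows parted by semicolons, each of 5 numbers parted by spaces: the shift along the tool's x, y, z in mm, then the turn about the tool's z in degrees, then the finger opening in mm, from 0 to 85.4. In form: tx ty tz twist gripper; .... A call has exactly 10 rows; each row shifts and turns the commanded pose from where the row before left it, along the tool's axes as they then stand; what a row does not reach is not made up. A row lasts 1/12 s, in which the tool goes at most 41.7 mm and 7.16 degrees, less where a joint would pass 70% of its speed; a pose out of reach is approached as far as the arm can. A call is refused whole if a number of a shift passes 41.7 or a number of a turn 7.16, either way. A call with a gripper value outside its range is refused whole. The fingers move at their own pace and stop on an object; the grip force is fixed at half the most. Time passes only in rows, so rows that do not move let the fingers close, or fill a call up. It gives the time, the measured TCP pose, the force and the opening at its end, in the units of the state.
- ctrl.state(): the state, without advancing time (a new reading comes with each control period).
- camera(name): name is "scene" or "top" or "wrist"; returns (picture, depth): 384x512x3 uint8, red, green, blue; 384x512 float32, m along the optical axis (not along the pixel's ray), 0 where there is no reading.
- camera_info(name): a dict with "fx", "fy", "cx", "cy" (pixels), "dist_coeffs" ([k1, k2, p1, p2, k3] as OpenCV has them; the pictures are not rectified), "extrinsics" (4x4, takes a point from camera to world coordinates); the wrist camera has in their place "mount" (4x4, takes a point from camera to tool coordinates, whose origin is the TCP and whose axes are the flange's). Camera axes: x right, y down, z forward; pixel columns grow to the right and rows downward; lengths in m; the calibration is good to about 2 mm. A picture is of the moment at which its call begins: read the wrist's pose just before it. camera_info takes no time and is no camera call.
- ctrl.close_job(): hands the job in, once; it reports no verdict.
The state is a dict: "clock": time; "joint_positions": joint angles; "joint_velocities": joint speeds; "effort": joint torques, N m; "tcp_pos": TCP position; "orientation": TCP orientation; "contact_force": force on the tool from outside, world axes, zero at the start; "wrist_torque": the same for the moment, N m; "finger_gap": finger opening in m.
Only numpy, scipy, OpenCV 4.12 (cv2) and the standard library are available. Lean on these libraries where they do the work, as an engineer would, in place of code of your own. Each camera call takes 0.05 s, during which the arm holds its last target.

## Working session

There is one attempt and no reset: what is moved stays moved. The work goes in short steps, Python scripts to look and compute and a shell command to move; the robot and the scene stay as the last step left them, time stands still between calls to the robot, and variables do not carry over. Pictures are saved under pics/ and viewed, and the job is handed in when it is done.

```bash
ls; mkdir -p pics
python3 - <<'E'
from cell import ctrl,camera,camera_info
import cv2,numpy as np
s=ctrl.state();print({k:np.round(v,4).tolist() for k,v in s.items()})
for n in ["scene","top","wrist"]:
    p,d=camera(n);np.savez(f"{n}0.npz",p=p,d=d)
    cv2.imwrite(f"pics/{n}0.png",cv2.resize(p[:,:,::-1],None,fx=1.5,fy=1.5))
    i=camera_info(n);print(n,{k:np.round(v,4).tolist() for k,v in i.items()})
E
```

```text
pics
{'clock': 0.0, 'joint_positions': [-75.4864, 23.9472, -0.5915, 92.4847, 0.2686, 63.6396, -3.0354], 'joint_velocities': [-0.0753, -0.0153, -0.0148, -0.024, 0.0366, -0.0113, 0.0452], 'effort': [0.0006, -86.4433, 0.6792, -43.4889, 0.0191, 0.0076, -0.0], 'tcp_pos': [0.1815, 0.5977, 0.2307], 'orientation': [[-0.9569, 0.2905, -0.0003], [0.2905, 0.9569, -0.0012], [-0.0001, -0.0012, -1.0]], 'contact_force': [-0.3202, 0.1181, 0.2716], 'wrist_torque': [-0.0261, -0.0379, 0.0563], 'finger_gap': 0.085}
scene {'fx': 373.6872, 'fy': 373.6872, 'cx': 256.558, 'cy': 193.3914, 'dist_coeffs': [-0.0181, 0.0, 0.0, 0.0, 0.0], 'extrinsics': [[0.8367, 0.4214, -0.3497, 0.8588], [0.5476, -0.6548, 0.521, -0.4068], [-0.0094, -0.6274, -0.7786, 0.7707], [0.0, 0.0, 0.0, 1.0]]}
top {'fx': 400.9729, 'fy': 400.9729, 'cx': 261.5853, 'cy': 189.4774, 'dist_coeffs': [0.0035, 0.0, 0.0, 0.0, 0.0], 'extrinsics': [[-0.0536, -0.9706, 0.2348, 0.2697], [-0.9986, 0.0512, -0.0163, 0.0743], [0.0038, -0.2353, -0.9719, 1.2515], [0.0, 0.0, 0.0, 1.0]]}
wrist {'fx': 289.7344, 'fy': 289.7344, 'cx': 255.8859, 'cy': 189.6, 'dist_coeffs': [0.0233, 0.0, 0.0, 0.0, 0.0], 'mount': [[0.0001, -0.9626, -0.2708, 0.0697], [1.0, 0.0003, -0.0006, -0.0008], [0.0006, -0.2708, 0.9626, -0.1428], [0.0, 0.0, 0.0, 1.0]]}
```

View pics/top0.png

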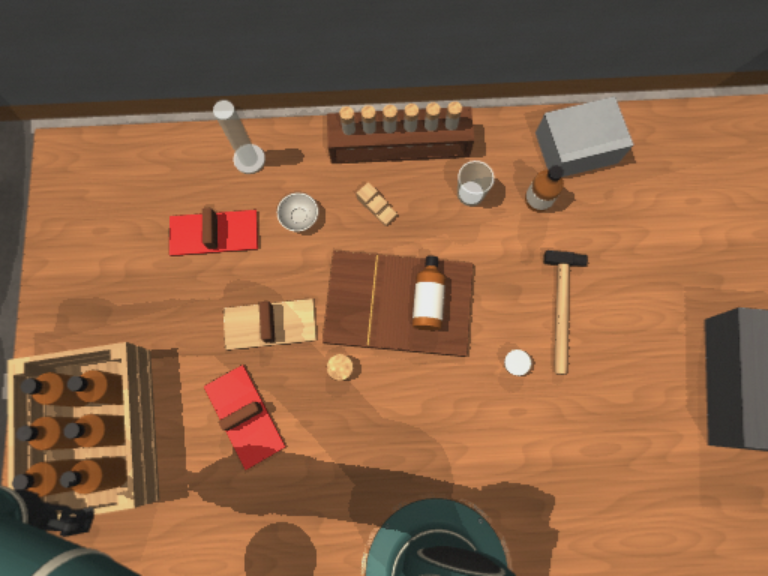

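View pics/scene0.png

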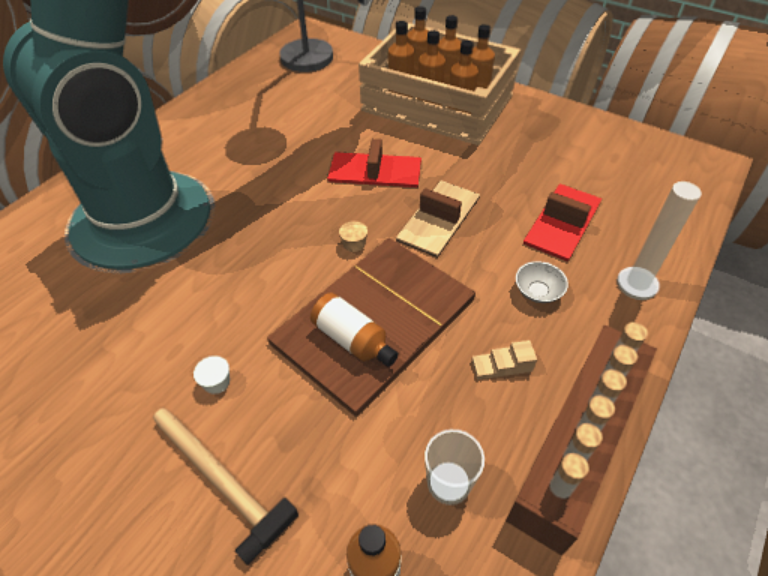

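The top view (scaled 1.5x) shows three float-like things. Two are red, at (213,232) and (245,417). One is plain wood with a dark handle at (269,324), left of the plank, with the mallet on the right. The plain wood one fits the description. The bottle is at (430,297) and the brass line at about x=374. I'll confirm with a crop and then measure.

```bash
cat > h.py <<'E'
import numpy as np,cv2
from cell import ctrl,camera,camera_info
def ray(n,uv,z,info=None,T=None):
    i=info or camera_info(n)
    K=np.array([[i['fx'],0,i['cx']],[0,i['fy'],i['cy']],[0,0,1]])
    u=cv2.undistortPoints(np.array(uv,float).reshape(-1,1,2),K,np.array(i['dist_coeffs'],float)).reshape(-1,2)
    if T is None:
        if n=='wrist':
            s=ctrl.state();W=np.eye(4);W[:3,:3]=s['orientation'];W[:3,3]=s['tcp_pos'];T=W@np.array(i['mount'])
        else:T=np.array(i['extrinsics'])
    d=np.c_[u,np.ones(len(u))]@T[:3,:3].T;o=T[:3,3]
    return o+d*((z-o[2])/d[:,2])[:,None]
E
python3 - <<'E'
from h import *
for n in ['top','scene']:
    f=np.load(n+'0.npz');p=f['p'];d=f['d']
    hsv=cv2.cvtColor(p,cv2.COLOR_RGB2HSV)
    if n=='top':
        c=cv2.resize(p[155:300,130:330,::-1],None,fx=4,fy=4,interpolation=cv2.INTER_CUBIC);cv2.imwrite('pics/crop1.png',c)
        for (u,v) in [(179,216),(155,220),(250,205),(249,230),(225,200),(300,230),(380,220),(286,200)]:
            print(u,v,hsv[v,u],d[v,u])
    else:
        for (u,v) in [(290,145),(275,160),(250,180),(265,195),(235,230)]: print(n,u,v,hsv[v,u])
E
```

```text
179 216 [ 10 147  99] 1.2107618
155 220 [ 17 115 230] 1.2580771
250 205 [ 11 154 111] 1.2612783
249 230 [ 10 152 126] 1.2377846
225 200 [ 10 150 121] 1.2663846
300 230 [ 10 155 127] 1.2417452
380 220 [ 12 149 187] 1.2636325
286 200 [  0   0 234] 1.201354
scene 290 145 [ 15 112 143]
scene 275 160 [ 19 104 240]
scene 250 180 [ 11 150 134]
scene 265 195 [ 11 152 139]
scene 235 230 [ 13 183 121]
```

View pics/crop1.png

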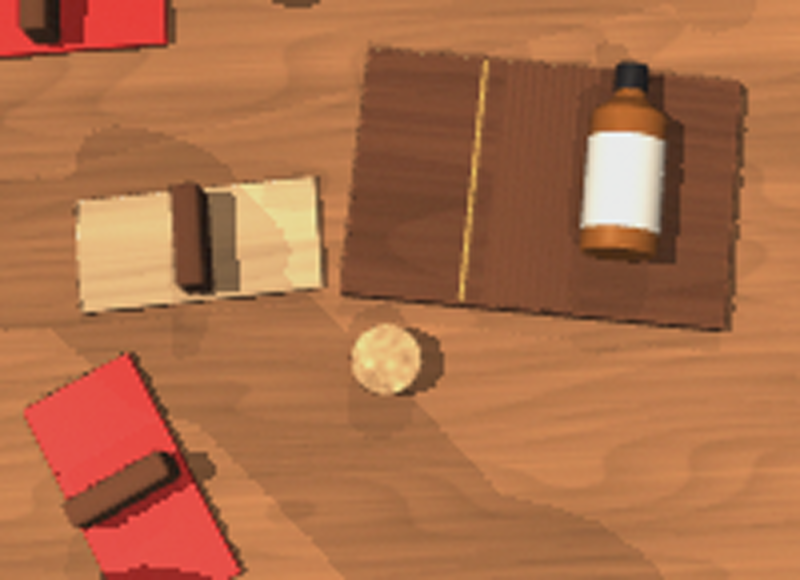

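The crop confirms it. The plain wooden float with the dark handle is at crop (200,240), only a few mm of gap from the plank. The cork bung at (385,358) is nearby, and the bottle cap points to +x. Next I measure.

```bash
cat > meas.py <<'E'
from h import *
def comp(m,u,v,r=6):
    n,l,st,c=cv2.connectedComponentsWithStats(m.astype(np.uint8),connectivity=8)
    ids=np.bincount(l[v-r:v+r+1,u-r:u+r+1].ravel(),minlength=n);ids[0]=0
    return l==ids.argmax()
def quad(n,m,z,name):
    c=max(cv2.findContours(m.astype(np.uint8),cv2.RETR_EXTERNAL,cv2.CHAIN_APPROX_NONE)[0],key=cv2.contourArea).reshape(-1,2)
    P=ray(n,c,z)[:,:2]
    (cx,cy),(w,h),a=cv2.minAreaRect((P*1000).astype(np.float32))
    print(n,name,'px',c.mean(0).round(1),'ctr',round(cx,1),round(cy,1),'size',round(w,1),round(h,1),'ang',round(a,2))
E
python3 - <<'E'
from meas import *
seeds={'top':dict(fl=(160,222),pl=(225,200),line=(248,200),lab=(286,200)),
'scene':dict(fl=(272,162),pl=(280,170),line=(265,195),lab=(233,215))}
for n in ['top','scene']:
    f=np.load(n+'0.npz');p=f['p'];d=f['d'];hsv=cv2.cvtColor(p,cv2.COLOR_RGB2HSV).astype(int)
    H,S,V=[hsv[...,k] for k in range(3)]
    s=seeds[n]
    m=comp((H>=14)&(H<=23)&(S<135)&(S>60)&(V>120),*s['fl'])
    m=cv2.morphologyEx(m.astype(np.uint8),cv2.MORPH_CLOSE,np.ones((15,15)))
    quad(n,m,.010,'float')
    # handle
    x=(V<120)&(H<14)
    # line
    roi=cv2.dilate(np.zeros_like(m),None)
    m=comp((H>=15)&(H<=24)&(S>110)&(V>110),*s['line'],r=3); quad(n,m,.016,'line'); print(m.sum())
    m=comp((S<40)&(V>150),*s['lab']); quad(n,m,.05,'label')
    # heights from depth
    T=np.array(camera_info(n)['extrinsics'])
    i=camera_info(n)
    def hgt(u,v): 
        dd=np.median(d[v-2:v+3,u-2:u+3]); return (T@np.array([(u-i['cx'])/i['fx']*dd,(v-i['cy'])/i['fy']*dd,dd,1]))[:3].round(4)
    if n=='top':
        for q in [(225,205),(228,190),(265,200),(262,222),(308,215),(305,230),(350,220),(340,270),(160,222),(199,217),(178,212),(286,200)]: print(q,hgt(*q))
E
```

```text
top float px [179.2 215.7] ctr 499.5 315.3 size 90.1 190.8 ang 2.96
top line px [247.9 200. ] ctr 538.1 98.1 size 4.3 194.1 ang 81.48
82
top label px [284.6 199.6] ctr 525.1 -14.4 size 46.0 72.2 ang 85.91
(225, 205) [0.524  0.1708 0.0167]
(228, 190) [0.5719 0.1598 0.0164]
(265, 200) [0.533  0.0446 0.0185]
(262, 222) [0.4639 0.0578 0.0176]
(308, 215) [ 0.4786 -0.0869  0.0162]
(305, 230) [ 0.4323 -0.0739  0.0154]
(350, 220) [ 0.4587 -0.2207 -0.0026]
(340, 270) [ 0.3059 -0.1735 -0.0017]
(160, 222) [0.4823 0.376  0.0082]
(199, 217) [0.4917 0.2542 0.0078]
(178, 212) [0.5026 0.3112 0.0518]
(286, 200) [ 0.5175 -0.0169  0.0754]
scene float px [291.8 143.9] ctr 501.9 317.3 size 90.1 191.1 ang 3.05
scene line px [265.6 196.9] ctr 539.7 101.8 size 5.1 196.5 ang 81.53
114
scene label px [228.3 213.5] ctr 511.1 -11.9 size 60.6 84.0 ang 82.03
```

Run:
```python
from meas import *
import numpy as np
for n in ['top','scene']:
    f=np.load(n+'0.npz');p=f['p'];d=f['d'];i=camera_info(n);T=np.array(i['extrinsics'])
    K=np.array([[i['fx'],0,i['cx']],[0,i['fy'],i['cy']],[0,0,1]])
    v,u=np.mgrid[0:384,0:512]
    un=cv2.undistortPoints(np.stack([u,v],-1).reshape(-1,1,2).astype(float),K,np.array(i['dist_coeffs'],float)).reshape(-1,2)
    P=(np.c_[un,np.ones(len(un))]*d.reshape(-1,1))@T[:3,:3].T+T[:3,3]
    P=P.reshape(384,512,3)
    ex=np.array([np.cos(np.radians(-8.5)),np.sin(np.radians(-8.5))]);ey=np.array([-ex[1],ex[0]])
    L=np.array([.539,.0995])
    q=P[...,:2]-L; px=q@ex;py=q@ey;z=P[...,2]
    ok=d.ravel().reshape(384,512)>0
    bench=ok&(abs(px)<.15)&(abs(py+.05)<.25)&(z<.008)&(z>-.008)
    print(n,'bench z',np.median(z[bench]))
    for a in np.arange(-.19,.07,.02):
        m=ok&(abs(py-a)<.01)&(abs(px+0.04)<.05)&(abs(z-.018)<.008)&((px<-.08)|(abs(py+.115)>.05))
        if m.sum()>5: print('  py',round(a,2),'z',np.median(z[m]).round(4),m.sum())
    # plank edges
    m=ok&(z>.010)&(z<.028)&(abs(px)<.14)&(py>-.25)&(py<.09)
    print(' plank px range',np.percentile(px[m],[.5,99.5]).round(4),'py',np.percentile(py[m],[.5,99.5]).round(4))
    # bottle
    B=ok&(z>.045)&(z<.1)&(abs(px)<.06)&(abs(py+.115)<.05)
    lab=cv2.cvtColor(p,cv2.COLOR_RGB2HSV)
    from scipy.optimize import least_squares
    Q=np.c_[px[B],py[B],z[B]]
    print(' bottle pts',len(Q),'zmax',np.percentile(Q[:,2],98))
    r=lambda t:np.hypot(Q[:,1]-t[0]-t[1]*Q[:,0],Q[:,2]-t[2])-.03
    s=least_squares(r,[-.115,0,.046],loss='soft_l1',f_scale=.001);print(' fit y0,slope,zc',s.x.round(4),'rms',np.std(r(s.x)).round(5))
    B2=ok&(z>.03)&(z<.1)&(abs(px)<.12)&(abs(py+.115)<.04)
    print(' bottle px range',np.percentile(px[B2],[.5,99.5]).round(4))
    dark=B2&(lab[...,2]<60);print(' cap px',np.percentile(px[dark],[2,50,98]).round(4) if dark.sum() else 0)
    F=ok&(z>.043)&(z<.065)&(np.hypot(P[...,0]-.5,P[...,1]-.316)<.06)
    (cx,cy),(w,h),a=cv2.minAreaRect((P[F][:,:2]*1000).astype(np.float32));print(' handle',cx,cy,w,h,a,np.median(z[F]),np.mean(P[F],0))
```

```text
top bench z -0.0017080770275414991
  py -0.19 z 0.0162 204
  py -0.17 z 0.0157 153
  py -0.15 z 0.0149 23
  py -0.13 z 0.016 19
  py -0.11 z 0.0166 21
  py -0.09 z 0.0159 21
  py -0.07 z 0.0184 66
  py -0.05 z 0.018 201
  py -0.03 z 0.0167 198
  py -0.01 z 0.0156 202
  py 0.01 z 0.0163 198
  py 0.03 z 0.0158 199
  py 0.05 z 0.0159 201
 plank px range [-0.0998  0.0986] py [-0.2051  0.0887]
 bottle pts 735 zmax 0.07913617020834995
 fit y0,slope,zc [-0.1176 -0.0012  0.046 ] rms 0.00302
 bottle px range [-0.0552  0.0925]
 cap px [0.0755 0.0841 0.0926]
 handle 498.7911376953125 316.3839416503906 78.51390075683594 22.514583587646484 2.5228664875030518 0.0521888079281545 [0.49834114 0.31544635 0.05203039]
scene bench z 0.0005663691110859848
  py -0.19 z 0.0182 294
  py -0.17 z 0.0185 228
  py -0.15 z 0.0191 21
  py -0.13 z 0.0186 27
  py -0.11 z 0.0188 11
  py -0.07 z 0.0207 73
  py -0.05 z 0.0208 239
  py -0.03 z 0.0198 224
  py -0.01 z 0.0192 234
  py 0.01 z 0.019 214
  py 0.03 z 0.0189 213
  py 0.05 z 0.019 208
 plank px range [-0.1251  0.1023] py [-0.2059  0.0889]
 bottle pts 1107 zmax 0.08021599417334126
 fit y0,slope,zc [-0.1169  0.0073  0.0486] rms 0.00143
 bottle px range [-0.0508  0.097 ]
 cap px [0.0763 0.0908 0.0975]
 handle 502.5723571777344 314.894775390625 79.72331237792969 24.079822540283203 1.3139697313308716 0.05446851855703977 [0.50453874 0.31272161 0.05293926]
```

```bash
python3 -m crank '-34 -15 0 0 85;-34 -15 0 0 85;-34 -15 0 0 85;-34 -15 0 0 85;-34 -15 0 0 85;-34 -15 0 0 85;-34 -15 0 0 85;-34 -15 0 0 85;-34 -15 0 0 85;-34 -15 0 0 85'
cat > to.py <<'E'
import sys,numpy as np
from h import ctrl
x,y,z,a=map(float,sys.argv[1:5]) # m, tool y axis angle deg
s=ctrl.state();R=np.array(s['orientation']);p=np.array(s['tcp_pos'])
d=R.T@(np.array([x,y,z])-p)*1000
ya=np.degrees(np.arctan2(R[1,1],R[0,1]))
print('t',s['clock'],'tcp',p.round(4),'yang',ya.round(2),'F',np.round(s['contact_force'],1),'tq',np.round(s['wrist_torque'],2),'gap',s['finger_gap'])
print('need tool mm',d.round(2),'twist',round(-(a-ya),2))
E
python3 to.py .5005 .316 .1 93
```

```text
clock: 0.98
tcp_pos: [0.4644, 0.3542, 0.2312]
orientation: [[-0.957, 0.29, -0.0], [0.29, 0.957, -0.0], [0.0, -0.0, -1.0]]
contact_force: [-0.0, 0.7, -0.1]
finger_gap: 0.0846
t 0.9833 tcp [0.4644 0.3542 0.2312] yang 73.11 F [-0.   0.7 -0.1] tq [ 0.03 -0.03  0.03] gap 0.08459034862523886
need tool mm [-45.67 -26.08 131.24] twist -19.89
```

```bash
python3 -m crank '-23 -13 15 0 85;-22.7 -13 15 0 85;0 0 20 0 85;0 0 20 -6.63 85;0 0 15 -6.63 85;0 0 10 -6.63 85;0 0 0 0 85;0 0 0 0 85;0 0 0 0 85;0 0 0 0 85'
python3 - <<'E'
from meas import *
s=ctrl.state();i=camera_info('wrist');W=np.eye(4);W[:3,:3]=s['orientation'];W[:3,3]=s['tcp_pos'];T=W@np.array(i['mount'])
p,d=camera('wrist');np.savez('w1.npz',p=p,d=d,T=T)
cv2.imwrite('pics/w1.png',cv2.resize(p[...,::-1],None,fx=1.5,fy=1.5))
E
python3 to.py .5005 .316 .015 93
```

```text
clock: 1.82
tcp_pos: [0.4999, 0.3178, 0.1372]
orientation: [[-0.999, -0.05, 0.001], [-0.05, 0.999, 0.001], [-0.001, 0.0, -1.0]]
contact_force: [-0.1, -0.8, 0.1]
finger_gap: 0.0851
t 1.8667 tcp [0.4998 0.3179 0.1371] yang 92.88 F [0.8 0.3 0.1] tq [0.04 0.   0.01] gap 0.08465227791667912
need tool mm [ -0.46  -1.97 122.15] twist -0.12
```

View pics/w1.png

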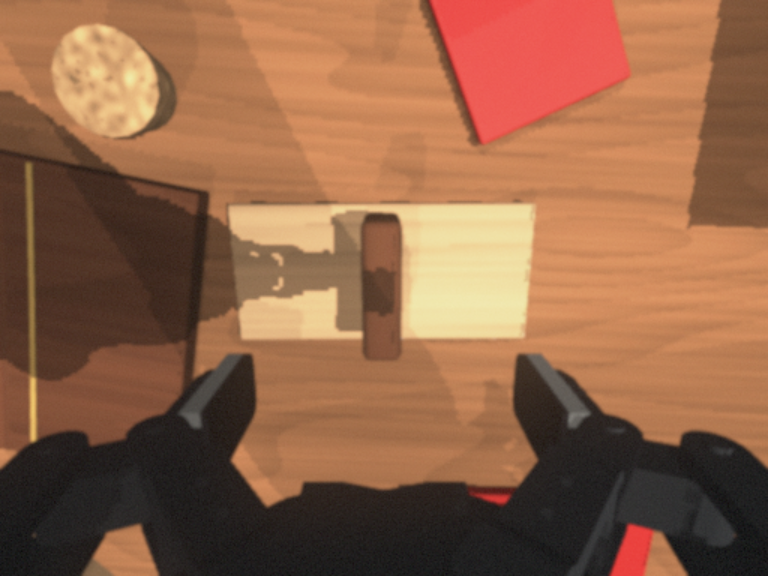

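The wrist view shows the float's handle at (381,287), centred between the jaws. I'll check it by ray-cast.

Run:
```python
from meas import *
f=np.load('w1.npz');p=f['p'];T=f['T']
hsv=cv2.cvtColor(p,cv2.COLOR_RGB2HSV).astype(int);H,S,V=[hsv[...,k] for k in range(3)]
import h
def P(px,z): return (h.ray('wrist',np.array(px)/1.5,z,T=T)[:,:2]*1000).round(1)
print('board corners',P([(230,205),(535,204),(527,338),(241,340)],.010), P([(230,205),(535,204),(527,338),(241,340)],.010).mean(0))
q=P([(365,216),(399,216),(401,358),(364,358)],.055);print('handle',q,q.mean(0))
print('line',P([(29,163),(33,440)],.018))
```

```text
board corners [[460.3 221.1]
 [450.4 407.4]
 [538.3 414.8]
 [549.2 224.3]] [499.55 316.9 ]
handle [[457.2 305.5]
 [456.4 323. ]
 [535.9 328.8]
 [537.  307.9]] [496.625 316.3  ]
line [[441.8 111.3]
 [626.   83.5]]
```

```bash
python3 -m crank '0 -1.3 25 0 85;0 0 25 0 85;0 0 25 0 85;0 0 25 0 85;0 0 14 0 85;0 0 6 0 85;0 0 2 0 85;0 0 0 0 50;0 0 0 0 10;0 0 0 0 10'
python3 -m crank '0 0 0 0 10;0 0 0 0 10;0 0 0 0 10;0 0 0 0 10;0 0 0 0 10;0 0 0 0 10;0 0 -2 0 10;0 0 -10 0 10;0 0 -12 0 10;0 0 0 0 10'
python3 to.py .5005 .316 .015 93
```

```text
clock: 2.7
tcp_pos: [0.5002, 0.3166, 0.0155]
orientation: [[-0.999, -0.052, 0.001], [-0.052, 0.999, 0.001], [-0.002, 0.001, -1.0]]
contact_force: [0.8, -0.9, 0.1]
finger_gap: 0.051
clock: 3.53
tcp_pos: [0.5007, 0.3169, 0.041]
orientation: [[-0.999, -0.052, 0.003], [-0.052, 0.999, 0.002], [-0.003, 0.002, -1.0]]
contact_force: [1.1, 0.2, -1.4]
finger_gap: 0.0216
t 3.5333 tcp [0.5007 0.3169 0.041 ] yang 92.99 F [ 1.1  0.2 -1.4] tq [ 0.07 -0.07  0.02] gap 0.02155207486649272
need tool mm [ 0.29 -0.91 26.02] twist -0.01
```

```bash
python3 -m crank '0 0 -40 0 10;0 0 -40 0 10;0 0 -40 0 10;0 -38 0 0 10;0 -38 0 0 10;0 -38 0 0 10;0 -38 0 0 10;0 -38 0 0 10;0 -38 0 0 10;0 -38 0 0 10'
python3 to.py .5131 -.0741 .13 81.5
```

```text
clock: 4.37
tcp_pos: [0.5132, 0.0489, 0.1589]
orientation: [[-0.999, -0.052, 0.001], [-0.052, 0.999, 0.0], [-0.001, 0.0, -1.0]]
contact_force: [1.0, 0.0, -3.4]
finger_gap: 0.0214
t 4.3667 tcp [0.5132 0.0489 0.1589] yang 93.0 F [ 1.   0.  -3.4] tq [-0.06 -0.08 -0.  ] gap 0.021383295766814813
need tool mm [   6.62 -122.79   28.85] twist 11.5
```

```bash
python3 -m crank '2.2 -38 0 0 10;2.2 -38 0 0 10;2.2 -36 0 0 10;0 -10 0 0 10;0 0 0 5.75 10;0 0 0 5.75 10;0 0 10 0 10;0 0 10 0 10;0 0 5 0 10;0 0 0 0 10'
python3 to.py .5131 -.0741 .12 81.5
python3 - <<'E'
from h import *
for n in ['scene','top']:
    p,d=camera(n);np.savez(n+'2.npz',p=p,d=d)
    cv2.imwrite(f'pics/{n}2.png',cv2.resize(p[100:320,100:400,::-1],None,fx=2.6,fy=2.6))
E
```

```text
clock: 5.2
tcp_pos: [0.5124, -0.0712, 0.1316]
orientation: [[-0.989, 0.145, -0.003], [0.145, 0.989, 0.0], [0.002, -0.0, -1.0]]
contact_force: [-0.2, -0.1, -2.7]
finger_gap: 0.0213
t 5.2 tcp [ 0.5124 -0.0712  0.1316] yang 81.67 F [-0.2 -0.1 -2.7] tq [-0.02  0.01 -0.03] gap 0.02131678126466097
need tool mm [-1.16 -2.76 11.64] twist 0.17
```

View pics/scene2.png

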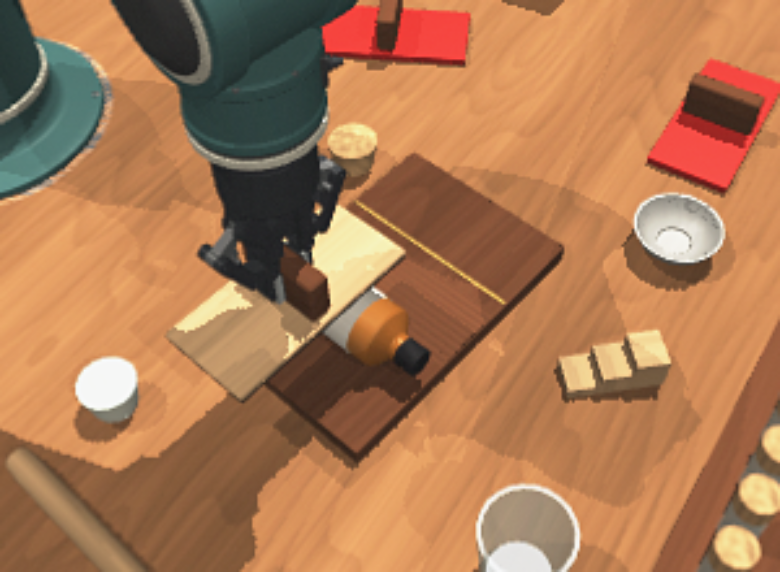

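View pics/top2.png

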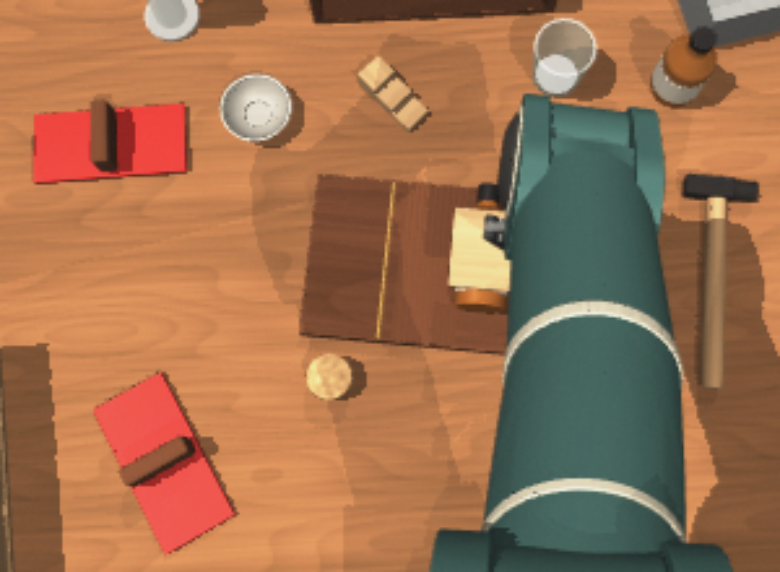

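```bash
python3 -m crank '-1.2 -2.8 8 0.17 10;0 0 8 0 10;0 0 6 0 10;0 0 4 0 10;0 0 2 0 10;0 0 1 0 10;0 0 0 0 10;0 0 0 0 10;0 0 0 0 10;0 0 0 0 10'
python3 to.py .5131 -.0741 .095 81.5
python3 - <<'E'
from h import *
for n in ['scene']:
    p,d=camera(n);np.savez(n+'3.npz',p=p,d=d)
    cv2.imwrite(f'pics/{n}3.png',cv2.resize(p[150:280,150:300,::-1],None,fx=4.4,fy=4.4))
for k in range(3):
    print(np.round(ctrl.state()['contact_force'],2),ctrl.state()['tcp_pos'])
E
```

```text
clock: 6.13
tcp_pos: [0.5142, -0.0745, 0.1046]
orientation: [[-0.989, 0.151, 0.0], [0.151, 0.989, -0.0], [-0.0, 0.0, -1.0]]
contact_force: [1.0, 0.1, -2.9]
finger_gap: 0.0212
t 6.1333 tcp [ 0.5142 -0.0745  0.1046] yang 81.33 F [ 1.   0.1 -2.9] tq [ 0.    0.03 -0.02] gap 0.021202705858046973
need tool mm [1.15 0.22 9.56] twist -0.17
[-0.61  0.42 -2.76] [ 0.51417814 -0.07450294  0.10453331]
[-0.61  0.42 -2.76] [ 0.51417814 -0.07450294  0.10453331]
[-0.61  0.42 -2.76] [ 0.51417814 -0.07450294  0.10453331]
```

View pics/scene3.png

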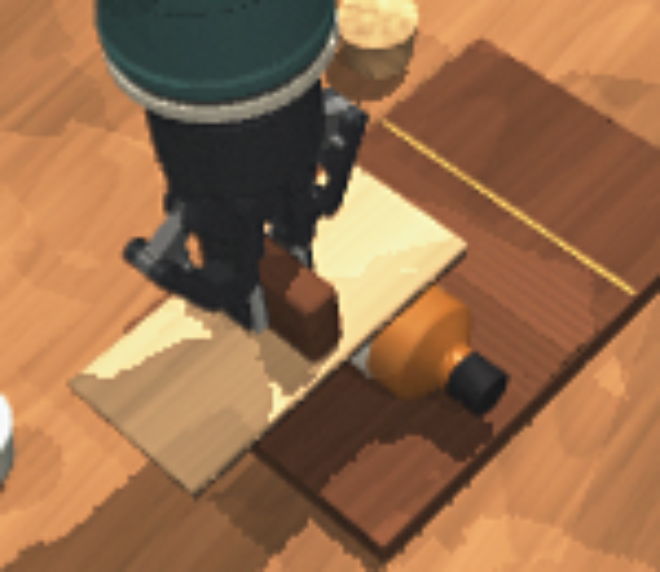

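```bash
python3 -m crank '1 0 1 -0.17 10;0 0 1 0 10;0 0 1 0 10;0 0 1 0 10;0 0 1 0 10;0 0 0 0 10;0 0 0 0 10;0 0 0 0 10;0 0 0 0 10;0 0 0 0 10'
```

```text
clock: 7.02
tcp_pos: [0.5131, -0.0744, 0.0994]
orientation: [[-0.989, 0.148, 0.0], [0.148, 0.989, -0.0], [-0.0, -0.0, -1.0]]
contact_force: [0.1, 0.1, -3.4]
finger_gap: 0.0216
```

```bash
python3 -m crank '0 0 0.5 0 10;0 0 0.5 0 10;0 0 0.5 0 10;0 0 0 0 10;0 0 0 0 10;0 0 0 0 10;0 0 0 0 10;0 0 0 0 10;0 0 0 0 10;0 0 0 0 10'; python3 to.py .5131 -.0741 .095 81.5
```

```text
clock: 7.85
tcp_pos: [0.5131, -0.0744, 0.0978]
orientation: [[-0.989, 0.148, 0.0], [0.148, 0.989, -0.0], [-0.0, -0.0, -1.0]]
contact_force: [-0.3, -0.7, -2.5]
finger_gap: 0.0214
t 7.85 tcp [ 0.5131 -0.0744  0.0978] yang 81.5 F [-0.3 -0.7 -2.5] tq [ 0.05 -0.05 -0.02] gap 0.021366830161752972
need tool mm [0.03 0.27 2.85] twist 0.0
```

```bash
python3 -m crank '0 0 0.5 0 10;0 0 0.5 0 10;0 0 0 0 10;0 0 0 0 10;0 0 0 0 10;0 0 0 0 10;0 0 0 0 10;0 0 0 0 10;0 0 0 0 10;0 0 0 0 10'
```

```text
clock: 8.68
tcp_pos: [0.5131, -0.0744, 0.0968]
orientation: [[-0.989, 0.148, 0.0], [0.148, 0.989, -0.0], [-0.0, -0.0, -1.0]]
contact_force: [-0.3, 0.1, -2.9]
finger_gap: 0.0214
```

```bash
python3 -m crank '0 0 0.5 0 10;0 0 0.5 0 10;0 0 0 0 10;0 0 0 0 10;0 0 0 0 10;0 0 0 0 10;0 0 0 0 10;0 0 0 0 10;0 0 0 0 10;0 0 0 0 10'; python3 to.py .5131 -.0741 .095 81.5
```

```text
clock: 9.52
tcp_pos: [0.5131, -0.0744, 0.0958]
orientation: [[-0.989, 0.148, 0.0], [0.148, 0.989, -0.0], [-0.0, -0.0, -1.0]]
contact_force: [0.0, 1.1, -2.9]
finger_gap: 0.0211
t 9.5167 tcp [ 0.5131 -0.0744  0.0958] yang 81.5 F [ 0.   1.1 -2.9] tq [ 0.01  0.02 -0.01] gap 0.02112593824547612
need tool mm [0.03 0.25 0.85] twist 0.0
```

```bash
python3 -m crank '0 0 0.5 0 10;0 0 0.5 0 10;0 0 0 0 10;0 0 0 0 10;0 0 0 0 10;0 0 0 0 10;0 0 0 0 10;0 0 0 0 10;0 0 0 0 10;0 0 0 0 10'; python3 to.py .5131 -.0741 .095 81.5
```

```text
clock: 10.35
tcp_pos: [0.5131, -0.0744, 0.0948]
orientation: [[-0.989, 0.148, 0.0], [0.148, 0.989, -0.0], [-0.0, -0.0, -1.0]]
contact_force: [-0.5, 0.1, -2.9]
finger_gap: 0.0214
t 10.35 tcp [ 0.5131 -0.0744  0.0948] yang 81.5 F [-0.5  0.1 -2.9] tq [-0.01 -0.05 -0.  ] gap 0.021398192605440132
need tool mm [ 0.03  0.28 -0.17] twist 0.0
```

```bash
python3 -m crank '0 0 0.4 0 10;0 0 0.4 0 10;0 0 0 0 10;0 0 0 0 10;0 0 0 0 10;0 0 0 0 10;0 0 0 0 10;0 0 0 0 10;0 0 0 0 10;0 0 0 0 10'; python3 to.py .5131 -.0741 .095 81.5
```

```text
clock: 11.18
tcp_pos: [0.5131, -0.0744, 0.094]
orientation: [[-0.989, 0.148, 0.0], [0.148, 0.989, -0.0], [-0.0, -0.0, -1.0]]
contact_force: [0.0, 0.9, -3.1]
finger_gap: 0.0212
t 11.1833 tcp [ 0.5131 -0.0744  0.094 ] yang 81.5 F [ 0.   0.9 -3.1] tq [-0.01  0.01 -0.01] gap 0.021213480495696407
need tool mm [ 0.03  0.3  -0.96] twist -0.0
```

```bash
python3 -m crank '0 0 0.4 0 10;0 0 0.4 0 10;0 0 0 0 10;0 0 0 0 10;0 0 0 0 10;0 0 0 0 10;0 0 0 0 10;0 0 0 0 10;0 0 0 0 10;0 0 0 0 10'; python3 to.py .5131 -.0741 .095 81.5
```

```text
clock: 12.02
tcp_pos: [0.5131, -0.0744, 0.0932]
orientation: [[-0.989, 0.148, -0.0], [0.148, 0.989, -0.0], [0.0, -0.0, -1.0]]
contact_force: [-0.6, -0.1, -2.4]
finger_gap: 0.0216
t 12.0167 tcp [ 0.5131 -0.0744  0.0932] yang 81.5 F [-0.6 -0.1 -2.4] tq [ 0.02  0.04 -0.04] gap 0.021551566920524033
need tool mm [ 0.01  0.28 -1.78] twist -0.0
```

```bash
python3 -m crank '0 0 0.4 0 10;0 0 0.4 0 10;0 0 0 0 10;0 0 0 0 10;0 0 0 0 10;0 0 0 0 10;0 0 0 0 10;0 0 0 0 10;0 0 0 0 10;0 0 0 0 10'; python3 to.py .5131 -.0741 .095 81.5
```

```text
clock: 12.85
tcp_pos: [0.5132, -0.0743, 0.0928]
orientation: [[-0.989, 0.148, 0.0], [0.148, 0.989, 0.0], [-0.0, 0.0, -1.0]]
contact_force: [-2.9, 0.2, 6.9]
finger_gap: 0.0213
t 12.85 tcp [ 0.5132 -0.0743  0.0928] yang 81.5 F [-2.9  0.2  6.9] tq [0.62 0.58 0.1 ] gap 0.02128433229025114
need tool mm [ 0.12  0.15 -2.2 ] twist 0.0
```

The float is on the bottle at about 10 N (Fz is 9.8 N above the carried baseline of -2.9 N). Now I roll along tool +y, feeling the force after each short call.

```bash
python3 -m crank '0 1.6 0 0 10;0 1.6 0 0 10;0 1.6 0 0 10;0 1.6 0 0 10;0 1.6 0 0 10;0 1.6 0 0 10;0 1.6 0 0 10;0 1.6 0 0 10;0 1.6 0 0 10;0 1.6 0 0 10'; python3 to.py .5131 -.0741 .095 81.5
```

```text
clock: 13.68
tcp_pos: [0.5156, -0.0584, 0.0928]
orientation: [[-0.989, 0.148, 0.0], [0.148, 0.989, 0.0], [-0.0, 0.0, -1.0]]
contact_force: [-3.3, -0.9, 7.4]
finger_gap: 0.0215
t 13.6833 tcp [ 0.5156 -0.0584  0.0928] yang 81.5 F [-3.3 -0.9  7.4] tq [0.63 0.74 0.05] gap 0.021543508023029477
need tool mm [  0.12 -15.87  -2.17] twist -0.0
```

```bash
python3 -m crank '0 1.6 0 0 10;0 1.6 0 0 10;0 1.6 0 0 10;0 1.6 0 0 10;0 1.6 0 0 10;0 1.6 -0.01 0 10;0 1.6 -0.02 0 10;0 1.6 -0.02 0 10;0 1.6 -0.02 0 10;0 1.6 -0.03 0 10'; python3 to.py .5131 -.0741 .095 81.5
```

```text
clock: 14.52
tcp_pos: [0.5179, -0.0426, 0.0929]
orientation: [[-0.989, 0.148, 0.0], [0.148, 0.989, 0.0], [-0.0, 0.0, -1.0]]
contact_force: [-3.7, 0.4, 6.9]
finger_gap: 0.021
t 14.5167 tcp [ 0.5179 -0.0426  0.0929] yang 81.5 F [-3.7  0.4  6.9] tq [0.46 0.71 0.14] gap 0.02095286649174793
need tool mm [  0.04 -31.89  -2.12] twist -0.0
```

```bash
python3 -m crank '0 1.6 -0.02 0 10;0 1.6 -0.03 0 10;0 1.6 -0.03 0 10;0 1.6 -0.03 0 10;0 1.6 -0.03 0 10;0 1.6 -0.04 0 10;0 1.6 -0.04 0 10;0 1.6 -0.04 0 10;0 1.6 -0.04 0 10;0 1.6 -0.05 0 10'; python3 to.py .5131 -.0741 .095 81.5
```

```text
clock: 15.35
tcp_pos: [0.5201, -0.0268, 0.093]
orientation: [[-0.989, 0.148, -0.0], [0.148, 0.989, -0.0], [0.0, -0.0, -1.0]]
contact_force: [-3.7, 0.5, 4.6]
finger_gap: 0.0215
t 15.35 tcp [ 0.5201 -0.0268  0.093 ] yang 81.5 F [-3.7  0.5  4.6] tq [0.28 0.67 0.04] gap 0.021480884096980145
need tool mm [ -0.06 -47.85  -2.03] twist -0.0
```

```bash
python3 -m crank '0 1.6 -0.02 0 10;0 1.6 -0.02 0 10;0 1.6 -0.03 0 10;0 1.6 -0.03 0 10;0 1.6 -0.03 0 10;0 1.6 -0.03 0 10;0 1.6 -0.03 0 10;0 1.6 -0.04 0 10;0 1.6 -0.04 0 10;0 1.6 -0.05 0 10'; python3 to.py .5131 -.0741 .095 81.5
```

```text
clock: 16.18
tcp_pos: [0.5225, -0.011, 0.0935]
orientation: [[-0.989, 0.148, -0.0], [0.148, 0.989, 0.0], [0.0, 0.0, -1.0]]
contact_force: [-5.7, -0.1, 10.3]
finger_gap: 0.0215
t 16.1833 tcp [ 0.5225 -0.011   0.0935] yang 81.5 F [-5.7 -0.1 10.3] tq [0.3  1.2  0.11] gap 0.021485736052302168
need tool mm [-3.000e-02 -6.382e+01 -1.500e+00] twist -0.0
```

```bash
python3 -m crank '0.03 1 -0.1 0 10;0.03 1 -0.08 0 10;0.03 1 -0.06 0 10;0.03 1 -0.06 0 10;0.03 1 -0.05 0 10;0.03 1 -0.05 0 10;0.03 1 -0.05 0 10;0.03 1 -0.05 0 10;0.03 1 -0.05 0 10;0.03 1 -0.05 0 10'; python3 to.py .5131 -.0741 .095 81.5
```

```text
clock: 17.02
tcp_pos: [0.5239, -0.0011, 0.0939]
orientation: [[-0.989, 0.148, 0.0], [0.148, 0.989, -0.0], [-0.0, -0.0, -1.0]]
contact_force: [-2.7, 0.6, 4.4]
finger_gap: 0.0214
t 17.0167 tcp [ 0.5239 -0.0011  0.0939] yang 81.5 F [-2.7  0.6  4.4] tq [0.11 0.5  0.02] gap 0.021350531891710448
need tool mm [ -0.15 -73.8   -1.05] twist -0.0
```

```bash
sed -i 's/p.round(4)/p.round(5)/' to.py; python3 -m crank '0.03 1 0 0 10;0.03 1 -0.01 0 10;0.03 1 -0.02 0 10;0.03 1 -0.02 0 10;0.03 1 -0.02 0 10;0.03 1 -0.03 0 10;0.03 1 -0.03 0 10;0.03 1 -0.03 0 10;0.03 1 -0.03 0 10;0.03 1 -0.03 0 10'; python3 to.py .5131 -.0741 .095 81.5
```

```text
clock: 17.85
tcp_pos: [0.5253, 0.0088, 0.0943]
orientation: [[-0.989, 0.148, 0.001], [0.148, 0.989, -0.0], [-0.001, 0.0, -1.0]]
contact_force: [-2.6, -0.1, 6.8]
finger_gap: 0.0212
t 17.85 tcp [0.52528 0.00884 0.09431] yang 81.5 F [-2.6 -0.1  6.8] tq [ 0.06  0.44 -0.01] gap 0.02122265505815246
need tool mm [ -0.22 -83.83  -0.69] twist -0.0
```

```bash
python3 -m crank '0.03 1 -0.04 0 10;0.03 1 -0.03 0 10;0.03 1 -0.04 0 10;0.03 1 -0.03 0 10;0.03 1 -0.03 0 10;0.03 1 -0.03 0 10;0.03 1 -0.03 0 10;0.03 1 -0.03 0 10;0.03 1 -0.03 0 10;0.03 1 -0.03 0 10'; python3 to.py .5131 -.0741 .095 81.5
```

```text
clock: 18.68
tcp_pos: [0.5267, 0.0187, 0.0947]
orientation: [[-0.989, 0.148, 0.001], [0.148, 0.989, -0.0], [-0.001, 0.0, -1.0]]
contact_force: [-0.3, -1.6, 6.2]
finger_gap: 0.0212
t 18.6833 tcp [0.52669 0.01874 0.09468] yang 81.49 F [-0.3 -1.6  6.2] tq [-0.05  0.12  0.09] gap 0.021177559782874764
need tool mm [ -0.29 -93.83  -0.33] twist -0.01
```

```bash
python3 -m crank '0.01 1 -0.02 0 10;0.01 1 -0.02 0 10;0.01 1 -0.03 0 10;0.01 1 -0.02 0 10;0.01 1 -0.03 0 10;0.01 1 -0.02 0 10;0.01 1 -0.02 0 10;0.01 1 -0.02 0 10;0.01 1 -0.02 0 10;0.01 1 -0.02 0 10'; python3 to.py .5131 -.0741 .095 81.5
```

```text
clock: 19.52
tcp_pos: [0.5281, 0.0287, 0.0949]
orientation: [[-0.989, 0.148, 0.001], [0.148, 0.989, -0.0], [-0.001, 0.0, -1.0]]
contact_force: [-0.2, -0.2, 5.7]
finger_gap: 0.0213
t 19.5167 tcp [0.52811 0.0287  0.09493] yang 81.49 F [-0.2 -0.2  5.7] tq [-0.05  0.09 -0.03] gap 0.021277857007069582
need tool mm [-3.6000e-01 -1.0389e+02 -9.0000e-02] twist -0.01
```

```bash
python3 -m crank '0.01 1 0 0 10;0.01 1 -0.01 0 10;0.01 1 -0.01 0 10;0.01 1 -0.01 0 10;0.01 1 -0.01 0 10;0.01 1 -0.01 0 10;0.01 1 0 0 10;0.01 1 0 0 10;0.01 1 0 0 10;0.01 1 0 0 10'; python3 to.py .5131 -.0741 .095 81.5
```

```text
clock: 20.35
tcp_pos: [0.5296, 0.0386, 0.0951]
orientation: [[-0.989, 0.148, 0.002], [0.148, 0.989, 0.0], [-0.002, 0.0, -1.0]]
contact_force: [-0.0, -0.1, 8.8]
finger_gap: 0.0214
t 20.35 tcp [0.52958 0.03861 0.09512] yang 81.49 F [-0.  -0.1  8.8] tq [-0.06  0.26 -0.04] gap 0.02136405054419101
need tool mm [-3.8000e-01 -1.1391e+02  9.0000e-02] twist -0.01
```

```bash
python3 -m crank '0.01 1 -0.03 0 10;0.01 1 -0.03 0 10;0.01 1 -0.03 0 10;0.01 1 -0.02 0 10;0.01 1 -0.02 0 10;0.01 1 -0.01 0 10;0.01 1 -0.01 0 10;0.01 1 -0.01 0 10;0.01 1 0 0 10;0.01 1 0 0 10'; python3 to.py .5131 -.0741 .095 81.5
```

```text
clock: 21.18
tcp_pos: [0.531, 0.0485, 0.0952]
orientation: [[-0.989, 0.148, 0.002], [0.148, 0.989, -0.0], [-0.002, 0.0, -1.0]]
contact_force: [0.6, -0.2, 4.7]
finger_gap: 0.0213
t 21.1833 tcp [0.53099 0.04854 0.09517] yang 81.5 F [ 0.6 -0.2  4.7] tq [-0.08 -0.11  0.02] gap 0.021281670540731684
need tool mm [  -0.44 -123.93    0.14] twist -0.0
```

```bash
python3 -m crank '0 1 0.03 0 10;0 1 0.03 0 10;0 1 0.03 0 10;0 1 0.03 0 10;0 1 0.03 0 10;0 1 0.02 0 10;0 1 0.02 0 10;0 1 0.02 0 10;0 1 0.02 0 10;0 1 0.02 0 10'; python3 to.py .5131 -.0741 .095 81.5
```

```text
clock: 22.02
tcp_pos: [0.5325, 0.0585, 0.0951]
orientation: [[-0.989, 0.148, 0.002], [0.148, 0.989, 0.0], [-0.002, 0.0, -1.0]]
contact_force: [-1.1, -0.4, 10.2]
finger_gap: 0.0214
t 22.0167 tcp [0.53249 0.05849 0.09512] yang 81.5 F [-1.1 -0.4 10.2] tq [-0.09  0.34 -0.06] gap 0.021374884290248804
need tool mm [-4.20e-01 -1.34e+02  7.00e-02] twist -0.0
```

```bash
python3 -m crank '0 1 -0.02 0 10;0 1 -0.02 0 10;0 1 -0.01 0 10;0 1 0 0 10;0 1 0 0 10;0 1 0.01 0 10;0 1 0.01 0 10;0 1 0.01 0 10;0 1 0.01 0 10;0 1 0.02 0 10'; python3 to.py .5131 -.0741 .095 81.5
```

```text
clock: 22.85
tcp_pos: [0.5339, 0.0684, 0.095]
orientation: [[-0.989, 0.148, 0.002], [0.148, 0.989, 0.0], [-0.002, 0.0, -1.0]]
contact_force: [-0.6, 0.3, 7.4]
finger_gap: 0.0213
t 22.85 tcp [0.53392 0.06836 0.09497] yang 81.5 F [-0.6  0.3  7.4] tq [-0.12  0.11  0.02] gap 0.021254358475075317
need tool mm [-4.8000e-01 -1.4397e+02 -7.0000e-02] twist -0.0
```

```bash
python3 -m crank '0 1 0.02 0 10;0 1 0.02 0 10;0 1 0.02 0 10;0 1 0.02 0 10;0 1 0.02 0 10;0 1 0.03 0 10;0 1 0.03 0 10;0 1 0.03 0 10;0 1 0.03 0 10;0 1 0.03 0 10'; python3 to.py .5131 -.0741 .095 81.5
```

```text
clock: 23.68
tcp_pos: [0.5354, 0.0783, 0.0947]
orientation: [[-0.989, 0.148, 0.002], [0.148, 0.989, 0.0], [-0.002, 0.0, -1.0]]
contact_force: [0.2, 0.5, 6.9]
finger_gap: 0.0211
t 23.6833 tcp [0.5354  0.07833 0.09473] yang 81.5 F [0.2 0.5 6.9] tq [-0.12  0.23  0.01] gap 0.02114981783417341
need tool mm [  -0.48 -154.05   -0.33] twist -0.0
```

```bash
python3 -m crank '0 1 0.03 0 10;0 1 0.03 0 10;0 1 0.03 0 10;0 1 0.03 0 10;0 1 0.03 0 10;0 1 0.03 0 10;0 1 0.03 0 10;0 1 0.03 0 10;0 1 0.04 0 10;0 1 0.03 0 10'; python3 to.py .5131 -.0741 .095 81.5
```

```text
clock: 24.52
tcp_pos: [0.5368, 0.0882, 0.0944]
orientation: [[-0.989, 0.148, 0.001], [0.148, 0.989, 0.0], [-0.001, 0.0, -1.0]]
contact_force: [-0.7, 1.1, 6.8]
finger_gap: 0.0212
t 24.5167 tcp [0.53682 0.0882  0.09439] yang 81.5 F [-0.7  1.1  6.8] tq [-0.19  0.19 -0.09] gap 0.021163050353021854
need tool mm [  -0.54 -164.03   -0.67] twist -0.0
```

```bash
python3 -m crank '0 1 0.03 0 10;0 1 0.03 0 10;0 1 0.03 0 10;0 1 0.04 0 10;0 1 0.03 0 10;0 1 0.03 0 10;0 1 0.04 0 10;0 1 0.03 0 10;0 1 0.04 0 10;0 1 0.03 0 10'; python3 to.py .5131 -.0741 .095 81.5
```

```text
clock: 25.35
tcp_pos: [0.5383, 0.0981, 0.094]
orientation: [[-0.989, 0.148, 0.001], [0.148, 0.989, 0.0], [-0.001, 0.0, -1.0]]
contact_force: [-0.4, 0.9, 7.0]
finger_gap: 0.0218
t 25.35 tcp [0.53829 0.09811 0.09405] yang 81.5 F [-0.4  0.9  7. ] tq [-0.18  0.14 -0.05] gap 0.02176636608197113
need tool mm [  -0.53 -174.04   -1.02] twist 0.0
```

```bash
python3 -m crank '0 1 0.03 0 10;0 1 0.03 0 10;0 1 0.03 0 10;0 1 0.03 0 10;0 1 0.03 0 10;0 1 0.03 0 10;0 1 0.03 0 10;0 1 0.03 0 10;0 1 0.03 0 10;0 1 0.03 0 10'; python3 to.py .5131 -.0741 .095 81.5
```

```text
clock: 26.18
tcp_pos: [0.5397, 0.108, 0.0937]
orientation: [[-0.989, 0.148, 0.001], [0.148, 0.989, 0.0], [-0.001, 0.0, -1.0]]
contact_force: [-0.2, 1.0, 4.7]
finger_gap: 0.0215
t 26.1833 tcp [0.53971 0.10797 0.09365] yang 81.5 F [-0.2  1.   4.7] tq [-0.22  0.06 -0.03] gap 0.021472012579491995
need tool mm [  -0.59 -184.     -1.4 ] twist 0.0
```

```bash
python3 -m crank '0 1 0.05 0 10;0 1 0.05 0 10;0 1 0.04 0 10;0 1 0.04 0 10;0 1 0.04 0 10;0 1 0.04 0 10;0 1 0.03 0 10;0 1 0.03 0 10;0 1 0.03 0 10;0 1 0.03 0 10'; python3 to.py .5131 -.0741 .095 81.5
```

```text
clock: 27.02
tcp_pos: [0.5412, 0.1179, 0.0933]
orientation: [[-0.989, 0.148, 0.001], [0.148, 0.989, 0.0], [-0.001, 0.0, -1.0]]
contact_force: [0.1, 0.7, 4.7]
finger_gap: 0.0217
t 27.0167 tcp [0.54116 0.11786 0.09325] yang 81.5 F [0.1 0.7 4.7] tq [-0.18  0.08 -0.02] gap 0.021715023320070005
need tool mm [  -0.63 -194.     -1.8 ] twist 0.0
```

```bash
python3 -m crank '0 1 0.05 0 10;0 1 0.05 0 10;0 1 0.04 0 10;0 1 0.04 0 10;0 1 0.03 0 10;0 1 0.03 0 10;0 1 0.03 0 10;0 1 0.02 0 10;0 1 0.02 0 10;0 1 0.02 0 10'; python3 to.py .5131 -.0741 .095 81.5
```

```text
clock: 27.85
tcp_pos: [0.5425, 0.1277, 0.0929]
orientation: [[-0.989, 0.148, 0.001], [0.148, 0.989, 0.0], [-0.001, 0.0, -1.0]]
contact_force: [-0.7, -0.5, 5.9]
finger_gap: 0.0212
t 27.85 tcp [0.54254 0.12772 0.09289] yang 81.5 F [-0.7 -0.5  5.9] tq [-0.45  0.2  -0.04] gap 0.02120563263849507
need tool mm [  -0.71 -203.95   -2.14] twist 0.0
```

```bash
python3 -m crank '0 1 0.03 0 10;0 1 0.03 0 10;0 1 0.03 0 10;0 1 0.02 0 10;0 1 0.02 0 10;0 1 0.02 0 10;0 1 0.01 0 10;0 1 0.01 0 10;0 1 0 0 10;0 1 0 0 10'; python3 to.py .5131 -.0741 .095 81.5
python3 - <<'E'
from h import *
for n in ['scene','top']:
    p,d=camera(n);np.savez(n+'4.npz',p=p,d=d)
    q=p[130:260,180:360,::-1] if n=='scene' else p[150:250,200:340,::-1]
    cv2.imwrite(f'pics/{n}4.png',cv2.resize(q,None,fx=4.4,fy=4.4))
E
```

```text
clock: 28.68
tcp_pos: [0.5441, 0.1376, 0.0929]
orientation: [[-0.989, 0.148, 0.001], [0.148, 0.989, 0.0], [-0.001, 0.0, -1.0]]
contact_force: [-1.4, 1.4, 9.5]
finger_gap: 0.0213
t 28.6833 tcp [0.54406 0.1376  0.09288] yang 81.5 F [-1.4  1.4  9.5] tq [-0.53  0.41 -0.03] gap 0.02129257867209636
need tool mm [  -0.67 -213.95   -2.16] twist -0.0
```

View pics/scene4.png

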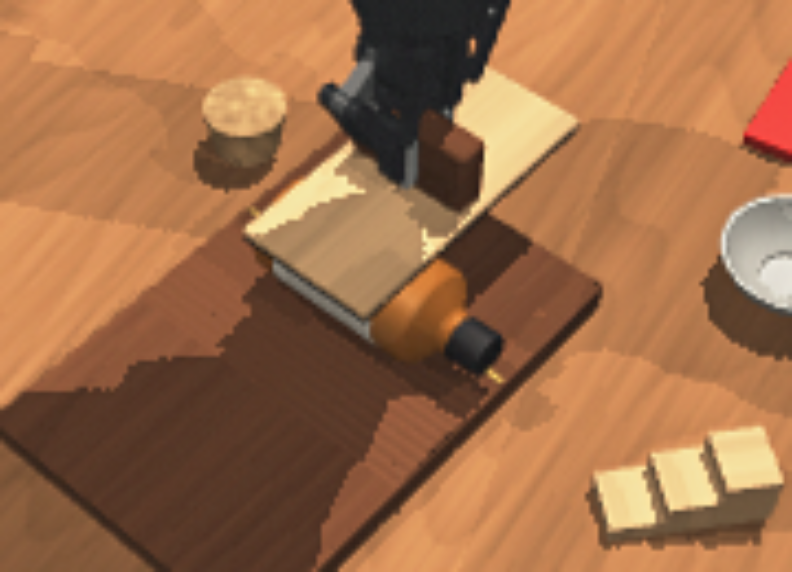

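View pics/top4.png

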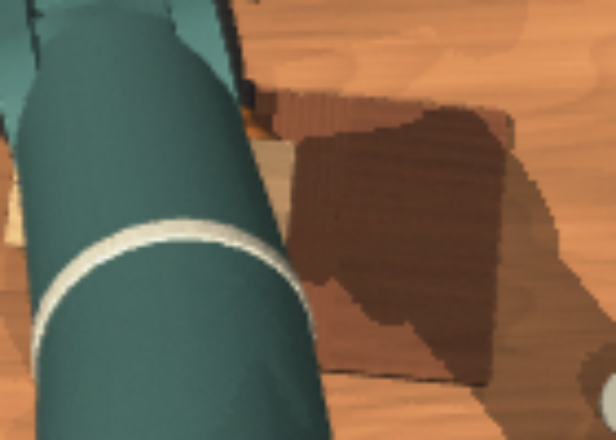

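The scene view shows the cap at crop (473,347), with the end of the brass line visible at (495,377), just ahead of the bottle. I'll measure what remains.

Run:
```python
from meas import *
n='scene'
ex=np.array([np.cos(np.radians(-8.5)),np.sin(np.radians(-8.5))]);ey=np.array([-ex[1],ex[0]]);L=np.array([.539,.0995])
def run(file,seed):
    f=np.load(file);p=f['p'];hsv=cv2.cvtColor(p,cv2.COLOR_RGB2HSV).astype(int)
    m=comp((hsv[...,2]<60),*seed,r=3)
    ys,xs=np.nonzero(m);print(file,m.sum(),xs.min(),xs.max(),ys.min(),ys.max())
    c=np.array([[(xs.min()+xs.max())/2,(ys.min()+ys.max())/2],[xs.mean(),ys.mean()]])
    P=ray(n,c,.048)[:,:2]-L
    print(' cap  px,py mm',(np.c_[P@ex,P@ey]*1000).round(1).tolist())
run('scene0.npz',(258,236));run('scene4.npz',(287,208))
f=np.load('scene0.npz');p=f['p'];hsv=cv2.cvtColor(p,cv2.COLOR_RGB2HSV).astype(int);H,S,V=[hsv[...,k] for k in range(3)]
m=comp((H>=15)&(H<=24)&(S>110)&(V>110),265,195,r=3);ys,xs=np.nonzero(m)
P=ray(n,np.c_[xs,ys],.018)[:,:2]-L;a=np.polyfit(P@ex,P@ey,1);print('line py at px0, slope',a[1]*1000,a[0], 'rng',(P@ex).min(),(P@ex).max())
f=np.load('scene4.npz');p=f['p'];hsv=cv2.cvtColor(p,cv2.COLOR_RGB2HSV).astype(int)
print('tip',[(P*1000).round(1).tolist() for P in [(lambda q:[q@ex,q@ey])(ray(n,[[180+495/4.4,130+377/4.4]],.018)[0,:2]-L)]])
```

```text
scene0.npz 152 244 264 230 244
 cap  px,py mm [[78.9, -122.0], [84.6, -120.4]]
scene4.npz 101 279 293 202 215
 cap  px,py mm [[82.9, -11.3], [85.7, -12.7]]
line py at px0, slope 1.207658714583309 0.0008914942198920086 rng -0.09666754243644786 0.09934823852709274Traceback (most recent call last):
  File "<stdin>", line 16, in <module>
AttributeError: 'list' object has no attribute 'round'. Did you mean: 'count'?
```

```bash
python3 -m crank '0 1 -0.02 0 10;0 1 -0.02 0 10;0 1 -0.02 0 10;0 1 -0.02 0 10;0 1 0 0 10;0 1 0 0 10;0 1 0 0 10;0 1 0 0 10;0 1 0 0 10;0 1 0 0 10'; python3 to.py .5131 -.0741 .095 81.5
```

```text
clock: 29.62
tcp_pos: [0.5455, 0.1475, 0.0928]
orientation: [[-0.989, 0.148, 0.001], [0.148, 0.989, 0.0], [-0.001, 0.0, -1.0]]
contact_force: [-1.3, -0.2, 6.4]
finger_gap: 0.0216
t 29.6167 tcp [0.54546 0.14749 0.09285] yang 81.5 F [-1.3 -0.2  6.4] tq [-0.57  0.33 -0.08] gap 0.021557350655869965
need tool mm [  -0.75 -223.94   -2.18] twist 0.0
```

```bash
python3 -m crank '0 1 0 0 10;0 1 0 0 10;0 1 0 0 10;0 1 0 0 10;0 1 0 0 10;0 1 0 0 10;0 1 0 0 10;0 1 0 0 10;0 0.5 0 0 10;0 0.5 0 0 10'; python3 to.py .5131 -.0741 .095 81.5
python3 - <<'E'
from meas import *
n='scene';p,d=camera(n);np.savez('scene5.npz',p=p,d=d)
cv2.imwrite('pics/scene5.png',cv2.resize(p[130:260,180:360,::-1],None,fx=4.4,fy=4.4))
from scipy.optimize import least_squares
i=camera_info(n);T=np.array(i['extrinsics'])
K=np.array([[i['fx'],0,i['cx']],[0,i['fy'],i['cy']],[0,0,1]])
ex=np.array([np.cos(np.radians(-8.5)),np.sin(np.radians(-8.5))]);ey=np.array([-ex[1],ex[0]]);L=np.array([.539,.0995])
v,u=np.mgrid[0:384,0:512]
un=cv2.undistortPoints(np.stack([u,v],-1).reshape(-1,1,2).astype(float),K,np.array(i['dist_coeffs'],float)).reshape(-1,2)
for f,c in [('scene0.npz',-.117),('scene4.npz',-.01),('scene5.npz',0)]:
    d=np.load(f)['d'];P=(np.c_[un,np.ones(len(un))]*d.reshape(-1,1))@T[:3,:3].T+T[:3,3]
    q=P[:,:2]-L;px=q@ex;py=q@ey;z=P[:,2]
    B=(d.ravel()>0)&(z>.026)&(z<.073)&(px>-.056)&(px<.053)&(abs(py-c)<.034)
    Q=np.c_[px[B],py[B],z[B]]
    for k in range(3):
        s=least_squares(lambda t:np.hypot(Q[:,1]-t[0],Q[:,2]-.0486)-.03,[c],loss='soft_l1',f_scale=.001)
        r=np.hypot(Q[:,1]-s.x[0],Q[:,2]-.0486)-.03
    C=(d.ravel()>0)&(z>.03)&(z<.07)&(px>.076)&(px<.1)&(abs(py-s.x[0])<.018)
    print(f,len(Q),'body py',s.x.round(4),'med|r|',np.median(abs(r)).round(4),'cap py med',np.median(py[C]).round(4),C.sum())
E
```

```text
clock: 30.45
tcp_pos: [0.5467, 0.1564, 0.0928]
orientation: [[-0.989, 0.148, 0.001], [0.148, 0.989, -0.0], [-0.001, 0.0, -1.0]]
contact_force: [-0.7, -0.5, 7.1]
finger_gap: 0.021
t 30.45 tcp [0.54675 0.15637 0.09282] yang 81.5 F [-0.7 -0.5  7.1] tq [-0.57  0.33 -0.08] gap 0.021032336165484465
need tool mm [  -0.78 -232.91   -2.21] twist 0.0
scene0.npz 474 body py [-0.1169] med|r| 0.0006 cap py med -0.1211 132
scene4.npz 157 body py [-0.0098] med|r| 0.0005 cap py med -0.0149 119
scene5.npz 269 body py [-0.0005] med|r| 0.0007 cap py med -0.0055 118
```

View pics/scene5.png

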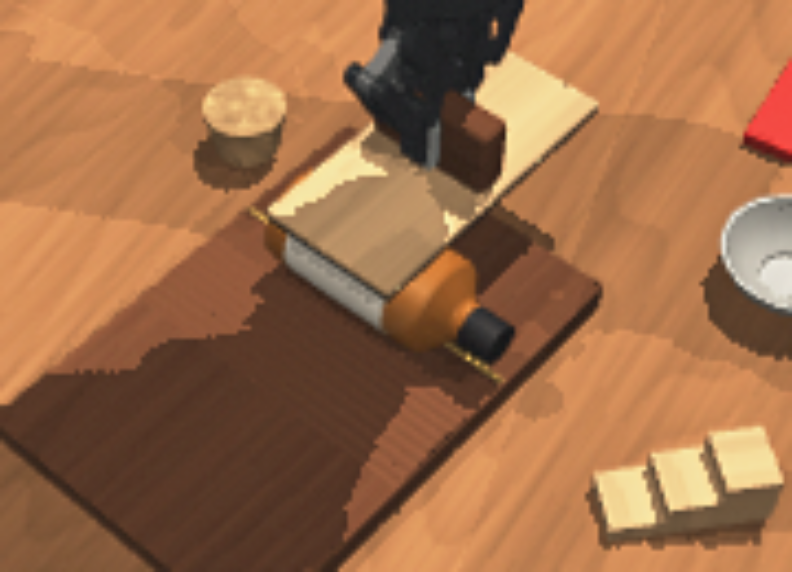

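Measured against the line at +1.2 mm, the bottle axis is at -0.5 mm, well inside 8 mm. Now hold it pressed.

```bash
python3 -m crank '0 0 0 0 10;0 0 0 0 10;0 0 0 0 10;0 0 0 0 10;0 0 0 0 10;0 0 0 0 10;0 0 0 0 10;0 0 0 0 10;0 0 0 0 10;0 0 0 0 10'; python3 to.py .5131 -.0741 .095 81.5
```

```text
clock: 31.33
tcp_pos: [0.5467, 0.1564, 0.0929]
orientation: [[-0.989, 0.148, 0.001], [0.148, 0.989, 0.0], [-0.001, 0.0, -1.0]]
contact_force: [-0.5, 0.8, 7.3]
finger_gap: 0.0211
t 31.3333 tcp [0.54674 0.1564  0.09286] yang 81.51 F [-0.5  0.8  7.3] tq [-0.47  0.27 -0.07] gap 0.02108248709510201
need tool mm [  -0.77 -232.94   -2.18] twist 0.01
```

Held for 0.8 s at about 10 N. Now lift straight up, slowly at first.

```bash
python3 -m crank '0 0 -0.3 0 10;0 0 -0.3 0 10;0 0 -0.3 0 10;0 0 -0.5 0 10;0 0 -1 0 10;0 0 -3 0 10;0 0 -8 0 10;0 0 -15 0 10;0 0 -20 0 10;0 0 -20 0 10'; python3 to.py .5005 .322 .12 93
python3 - <<'E'
from h import *
p,d=camera('scene');np.savez('scene6.npz',p=p,d=d)
cv2.imwrite('pics/scene6.png',cv2.resize(p[100:260,150:370,::-1],None,fx=3.5,fy=3.5))
E
```

```text
clock: 32.17
tcp_pos: [0.5461, 0.1561, 0.1621]
orientation: [[-0.989, 0.148, -0.0], [0.148, 0.989, -0.0], [0.0, -0.0, -1.0]]
contact_force: [0.7, 0.4, -2.8]
finger_gap: 0.0213
t 32.1667 tcp [0.54613 0.15612 0.16209] yang 81.49 F [ 0.7  0.4 -2.8] tq [ 0.02 -0.01 -0.03] gap 0.02132945624931751
need tool mm [ 69.65 157.33  42.06] twist -11.51
```

View pics/scene6.png

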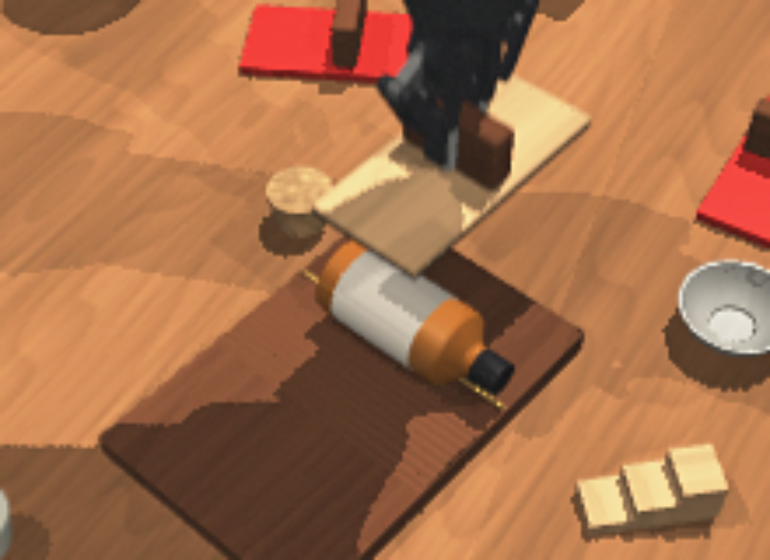

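```bash
python3 -m crank '14 31.5 0 0 10;14 31.5 0 0 10;14 31.5 0 0 10;14 31.5 0 0 10;13.7 31.3 0 0 10;0 0 0 -5.75 10;0 0 20 -5.75 10;0 0 20 0 10;0 0 20 0 10;0 0 20 0 10';  python3 to.py .5005 .322 .03 93
```

```text
clock: 33.05
tcp_pos: [0.5008, 0.3222, 0.0807]
orientation: [[-0.999, -0.052, 0.001], [-0.052, 0.999, 0.0], [-0.001, 0.0, -1.0]]
contact_force: [-0.8, -0.0, -3.0]
finger_gap: 0.0214
t 33.05 tcp [0.5008  0.3222  0.08065] yang 93.0 F [-0.8 -0.  -3. ] tq [-0.04  0.   -0.04] gap 0.02135107422157006
need tool mm [ 0.35 -0.2  50.65] twist 0.0
```

```bash
python3 -m crank '0 0 20 0 10;0 0 18 0 10;0 0 12 0 10;0 0 5 0 10;0 0 3 0 10;0 0 2 0 10;0 0 1 0 10;0 0 0 0 10;0 0 0 0 10;0 0 0 0 10';  python3 to.py .5005 .322 .015 93
```

```text
clock: 33.88
tcp_pos: [0.5009, 0.3223, 0.0204]
orientation: [[-0.999, -0.052, 0.001], [-0.052, 0.999, 0.0], [-0.001, 0.0, -1.0]]
contact_force: [0.7, -0.5, -3.5]
finger_gap: 0.0213
t 33.8833 tcp [0.50088 0.32227 0.02042] yang 93.0 F [ 0.7 -0.5 -3.5] tq [ 0.   -0.01 -0.02] gap 0.02134989024924801
need tool mm [ 0.4  -0.26  5.42] twist -0.0
```

```bash
python3 -m crank '0 0 1 0 10;0 0 1 0 10;0 0 1 0 10;0 0 0.5 0 10;0 0 0.5 0 10;0 0 0 0 10;0 0 0 0 10;0 0 0 0 10;0 0 0 0 10;0 0 0 0 10';  python3 to.py .5005 .322 .015 93
```

```text
clock: 34.72
tcp_pos: [0.5007, 0.3221, 0.0159]
orientation: [[-0.999, -0.052, 0.0], [-0.052, 0.999, -0.0], [-0.0, -0.0, -1.0]]
contact_force: [-0.1, 0.3, -2.9]
finger_gap: 0.0213
t 34.7167 tcp [0.50067 0.32215 0.01591] yang 93.0 F [-0.1  0.3 -2.9] tq [ 0.04  0.01 -0.04] gap 0.02134992395613721
need tool mm [ 0.18 -0.14  0.91] twist -0.0
```

```bash
python3 -m crank '0 0 0.3 0 10;0 0 0.3 0 10;0 0 0.3 0 10;0 0 0 0 10;0 0 0 0 10;0 0 0 0 10;0 0 0 0 10;0 0 0 0 10;0 0 0 0 10;0 0 0 0 10';  python3 to.py .5005 .322 .015 93
```

```text
clock: 35.55
tcp_pos: [0.5006, 0.3221, 0.015]
orientation: [[-0.999, -0.052, 0.0], [-0.052, 0.999, -0.0], [-0.0, -0.0, -1.0]]
contact_force: [-1.8, -0.4, 0.5]
finger_gap: 0.0218
t 35.55 tcp [0.50064 0.32212 0.015  ] yang 93.0 F [-1.8 -0.4  0.5] tq [-0.11  0.19  0.01] gap 0.0218115093183449
need tool mm [ 0.15 -0.12  0.  ] twist 0.0
```

The float has touched the bench with 3.4 N. Release and retreat.

```bash
python3 -m crank '0 0 0 0 30;0 0 0 0 60;0 0 0 0 85;0 0 0 0 85;0 0 0 0 85;0 0 0 0 85;0 0 0 0 85;0 0 0 0 85;0 0 -5 0 85;0 0 -15 0 85'; python3 -m crank '0 0 -30 0 85;0 0 -30 0 85;0 0 -30 0 85;0 0 -30 0 85;0 20 0 0 85;0 30 0 0 85;0 30 0 0 85;0 30 0 0 85;0 30 0 0 85;0 0 0 0 85';python3 to.py .5005 .322 .015 93
python3 - <<'E'
from meas import *
ex=np.array([np.cos(np.radians(-8.5)),np.sin(np.radians(-8.5))]);ey=np.array([-ex[1],ex[0]]);L=np.array([.539,.0995])
from scipy.optimize import least_squares
for n,zc in [('scene',.0486),('top',.046)]:
    p,d=camera(n);np.savez(n+'7.npz',p=p,d=d)
    q=p[60:270,140:400,::-1];cv2.imwrite(f'pics/{n}7.png',cv2.resize(q,None,fx=2.8,fy=2.8))
    i=camera_info(n);T=np.array(i['extrinsics']);K=np.array([[i['fx'],0,i['cx']],[0,i['fy'],i['cy']],[0,0,1]])
    v,u=np.mgrid[0:384,0:512]
    un=cv2.undistortPoints(np.stack([u,v],-1).reshape(-1,1,2).astype(float),K,np.array(i['dist_coeffs'],float)).reshape(-1,2)
    P=(np.c_[un,np.ones(len(un))]*d.reshape(-1,1))@T[:3,:3].T+T[:3,3]
    q=P[:,:2]-L;px=q@ex;py=q@ey;z=P[:,2]
    B=(d.ravel()>0)&(z>.035)&(z<.1)&(abs(px)<.05)&(abs(py)<.034)
    s=least_squares(lambda t:np.hypot(py[B]-t[0]-t[1]*px[B],z[B]-t[2])-.03,[0,0,zc],loss='soft_l1',f_scale=.001)
    print(n,'bottle py,slope,zc',s.x.round(4))
    A=(d.ravel()>0)&(z>.035)&(z<.1)&(abs(px)<.12)&(abs(py)<.034);print(' px range',np.percentile(px[A],[.5,99.5]).round(4))
    F=(d.ravel()>0)&(np.hypot(P[:,0]-.5005,P[:,1]-.322)<.12)&(z<.02)&(z>.004)
    R=P[F];c=R.mean(0);w=np.linalg.svd(R-c,full_matrices=False)[2][2];print(' float board z',np.median(R[:,2]).round(4),'tilt',np.arccos(abs(w[2])).round(3),len(R))
E
```

```text
clock: 36.38
tcp_pos: [0.4997, 0.3215, 0.0338]
orientation: [[-0.999, -0.052, -0.002], [-0.052, 0.999, -0.002], [0.002, -0.002, -1.0]]
contact_force: [-1.0, -0.2, 0.4]
finger_gap: 0.0852
clock: 37.22
tcp_pos: [0.4907, 0.4681, 0.155]
orientation: [[-0.998, -0.058, -0.001], [-0.058, 0.998, 0.002], [0.001, 0.003, -1.0]]
contact_force: [-0.6, 0.2, 0.3]
finger_gap: 0.085
t 37.2167 tcp [0.49071 0.46806 0.15499] yang 93.33 F [-0.6  0.2  0.3] tq [ 0.05  0.06 -0.  ] gap 0.08499319987236316
need tool mm [  -1.4  -146.74  139.62] twist 0.33
scene bottle py,slope,zc [-0.0004  0.0055  0.049 ]
 px range [-0.0514  0.0968]
 float board z 0.0111 tilt 0.001 1205
top bottle py,slope,zc [-0.0014  0.0025  0.0462]
 px range [-0.0557  0.0933]
 float board z 0.0081 tilt 0.001 1472
```

View pics/top7.png

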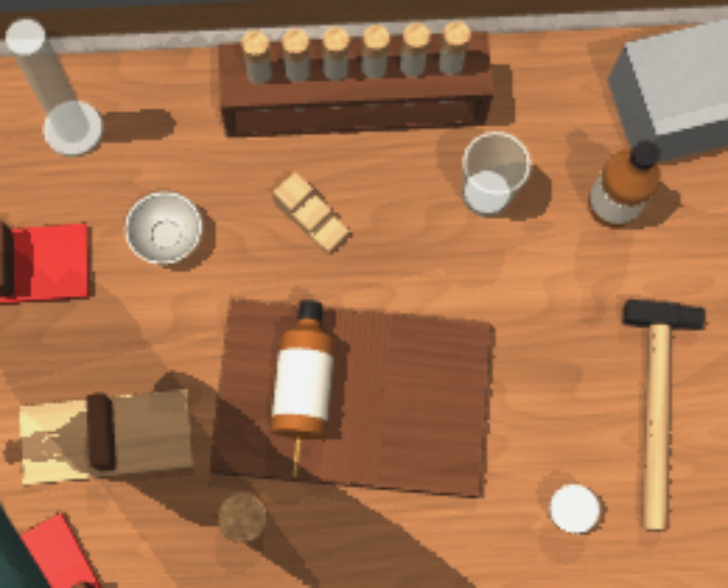

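View pics/scene7.png

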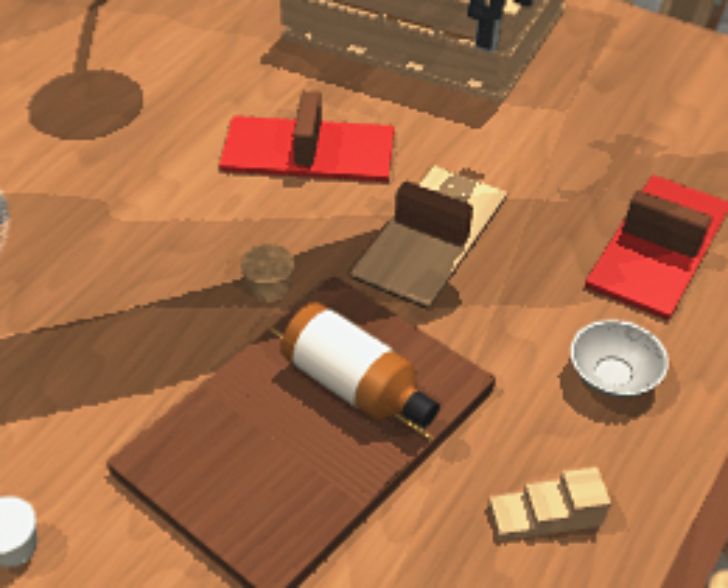

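The bottle lies on the line, the float is flat on the bench at left, and nothing else has moved. Hand in.

```bash
python3 -m crank '0 0 0 0 85;0 0 0 0 85;0 0 0 0 85;0 0 0 0 85;0 0 0 0 85;0 0 0 0 85;0 0 0 0 85;0 0 0 0 85;0 0 0 0 85;0 0 0 0 85'; python3 -c "
from cell import ctrl
print(ctrl.close_job())"
```

```text
clock: 38.15
tcp_pos: [0.4933, 0.4619, 0.155]
orientation: [[-0.999, -0.052, 0.0], [-0.052, 0.999, -0.0], [-0.0, -0.0, -1.0]]
contact_force: [-0.2, 0.1, -0.0]
finger_gap: 0.0849
the job is handed in; nothing more can be done
None
```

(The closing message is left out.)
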